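# Snap the food box lid shut all round

### The job

Close the biscuit box properly: go round its lid and press down the raised blue rim sections with your fingers until all four have clicked shut and lie flat. Do not lift the box or push it out of its place, and leave the mug, the jar and the glass alone.

Things in the scene. Friction and masses are not known exactly. Their poses are not given: they have to be found in the camera images.
- food_box: The loose food box with its lid on: clear tub of biscuits, 162 (x) x 112 (y) mm at the walls, about 0.9 kg, standing on the counter. Origin: centre of its underside; z up, x along the long side. The lid (overall 173 x 123 mm) has a white middle panel, 116 x 66 mm, and four white corners, all rigid with their top 70 mm above the origin, and four blue hinged rim sections, one on each side between the corners. An orange seal shows beneath the sections that are up.
- far_press (a point): Centre of the white thumb mark on top of the blue short section on the box's +x side. The section is a flap 66 mm long (along that side), 27 mm wide and 4 mm thick, hinged along its inner edge; this point lies 18 mm outward of the hinge, 77 mm horizontally from the box's middle when shut. It is 76 mm above the box's underside when up and 70 mm (flush with the white panel) when shut. The point moves with the flap.
- far_section (a joint): Hinge angle of the short section on the box's +x side, rad: 0 = up (tilted 20 degrees up, outer edge about 9 mm high), 0.35 = fully shut and flat. It snaps: pressing down on the mark meets roughly 8 N at first (6 to 10 N; less towards the outer edge, more towards the hinge), falling as it goes down; past half way (0.175) it clicks shut by itself and stays; released before that it springs back up.
- left_press (a point): Centre of the white thumb mark on top of the blue long section on the box's +y side. The section is a flap 116 mm long (along that side), 27 mm wide and 4 mm thick, hinged along its inner edge; this point lies 18 mm outward of the hinge, 52 mm horizontally from the box's middle when shut. It is 76 mm above the box's underside when up and 70 mm (flush with the white panel) when shut. The point moves with the flap.
- left_section (a joint): Hinge angle of the long section on the box's +y side, rad: 0 = up (tilted 20 degrees up, outer edge about 9 mm high), 0.35 = fully shut and flat. It snaps: pressing down on the mark meets roughly 8 N at first (6 to 10 N; less towards the outer edge, more towards the hinge), falling as it goes down; past half way (0.175) it clicks shut by itself and stays; released before that it springs back up.
- near_press (a point): Centre of the white thumb mark on top of the blue short section on the box's -x side. The section is a flap 66 mm long (along that side), 27 mm wide and 4 mm thick, hinged along its inner edge; this point lies 18 mm outward of the hinge, 77 mm horizontally from the box's middle when shut. It is 76 mm above the box's underside when up and 70 mm (flush with the white panel) when shut. The point moves with the flap.
- near_section (a joint): Hinge angle of the short section on the box's -x side, rad: 0 = up (tilted 20 degrees up, outer edge about 9 mm high), 0.35 = fully shut and flat. It snaps: pressing down on the mark meets roughly 8 N at first (6 to 10 N; less towards the outer edge, more towards the hinge), falling as it goes down; past half way (0.175) it clicks shut by itself and stays; released before that it springs back up.
- right_press (a point): Centre of the white thumb mark on top of the blue long section on the box's -y side. The section is a flap 116 mm long (along that side), 27 mm wide and 4 mm thick, hinged along its inner edge; this point lies 18 mm outward of the hinge, 52 mm horizontally from the box's middle when shut. It is 76 mm above the box's underside when up and 70 mm (flush with the white panel) when shut. The point moves with the flap.
- right_section (a joint): Hinge angle of the long section on the box's -y side, rad: 0 = up (tilted 20 degrees up, outer edge about 9 mm high), 0.35 = fully shut and flat. It snaps: pressing down on the mark meets roughly 8 N at first (6 to 10 N; less towards the outer edge, more towards the hinge), falling as it goes down; past half way (0.175) it clicks shut by itself and stays; released before that it springs back up.
- mug: White ceramic mug, 76 mm wide, 85 mm high, a bystander. Origin: centre of its underside.
- canister: Grey jar with a steel cap, 68 mm wide, 100 mm high, a bystander. Origin: centre of its underside.
- tumbler: Green glass tumbler, 64 mm wide, 85 mm high, a bystander. Origin: centre of its underside.
There are look-alikes about, which are no part of the job. There is more than one size of the food_box; the job needs the largest.

How it is judged (in metres and radians):
At the end, for the whole second after the job is handed in: All four rim sections are shut (hinge angle above 0.31 of 0.35 rad); the box stands level, at rest on the counter, within 40 mm of where it began (value of joint each of far_section, left_section, near_section, right_section above 0.31 rad and linear speed of food_box below 0.01 m/s and angle between food_box's own z axis and vertical below 0.05 rad and height (world z) of food_box below 0.008 m and distance of food_box from where it was at the start of the episode below 0.04 m); the robot touches nothing.
It fails at once if the box is pressed with the arm or the gripper's body instead of the fingers (contact force between the arm and food_box above 3 N).
It fails at once if the box is lifted or tipped (more than 12 mm up or 0.2 rad) (height (world z) of food_box above 0.012 m or angle between food_box's own z axis and vertical above 0.2 rad).
It fails at once if the box is pushed more than 40 mm from its place (distance of food_box from where it was at the start of the episode above 0.04 m).
It fails at once if the mug, the jar or the glass is moved more than 20 mm (distance of any of mug, canister, tumbler from where it was at the start of the episode above 0.02 m).
It also fails if it takes over 42 s, if anything falls off the work surface, if the arm or the gripper's body presses on something with over 40 N, if the wrist force passes 120 N, or if a joint passes its speed limit or range.

### The arm

A 6-joint arm with a two-finger parallel gripper is mounted at the origin on the work surface. World frame = base frame: x ahead of the robot, y to its left, z up, the work surface at z = 0. Lengths are in mm, angles in degrees, forces in N, time in s.
With the tool pointing down it reaches from about 275 to 875 mm from the base axis. Payload 12.5 kg.
Tool frame: the origin (TCP) lies on the mounting face of the last link; the fingertips stand 173 mm ahead of it and the grasp point (between the pads) lies 155 mm ahead of it (robot.grip_point_offset is the z of the grasp point in the tool frame, in mm); z points along the fingers, y is the line along which they close (so a half turn about z gives the same grasp; the last joint's range is limited). The gripper opens to 85 mm and grips with 20 to 120 N. Pads are 22 mm wide; open, the fingers measure 114 mm over their backs; the gripper's body (76 mm by 85 mm) begins 54 mm behind the grasp point. The pads swing forward as they close: fully open they stand 13 mm farther back than shut.
Start: joints at [-80.936, 20.094, 94.641, -0, 65.266, -4.847], TCP at [132.253, -533.849, 404.69] pointing down, gripper open.
Joint ranges: [-157.81, 157.81], [-45, 120.19], [0.68, 151.7], [-89.99, 269.99], [4.06, 180], [-164.3, 164.3]. Speed limits (degrees/s): [127.2, 127.2, 159.86, 180, 180, 180].

### API

Orientations are given as a 3x3 rotation matrix whose columns are the frame's x, y, z axes.
In Python, from station import robot, optics, job gives the robot as it stands. The module is installed in compiled form; this text tells all that it offers.
- The arm moves only by the shell command python3 -m jog 'ROWS' [FORCE]. ROWS is a JSON object of lists of equal length, an entry for each row: "angular": the turn, a rotation vector about the tool's x, y, z in rad, a list of three; "delta_pos": the shift along the tool's x, y, z in cm, a list of three; "gripper": the opening, from 0 (shut) to 1 (fully open). A call has exactly 5 rows; each row is the pose to reach, as a shift and turn from the pose commanded when the call began, along the tool's axes at that moment; what a row does not reach only later rows make up. A row lasts 1/12 s, in which the tool goes at most 41.7 mm and 7.16 degrees, less where a joint would pass 70% of its speed; a pose out of reach is approached as far as the arm can. A call with a gripper value outside its range is refused whole. The fingers move at their own pace and stop on an object; FORCE is the grip in N (left out, the last holds). Time passes only in rows, so rows that repeat a pose let the fingers close, or fill a call up. It gives the time, the measured TCP pose, the force, the opening and the grip force at its end, in the units of the state.
- robot.get_state(): the state, without advancing time (a new reading comes with each control period).
- optics.grab_frame(name): name is "side" or "top"; returns the picture (384x512x3 uint8, blue, green, red); there is no depth.
- optics.camera_params(name): a dict with "fx", "fy", "cx", "cy" (pixels), "rvec" (rotation vector, rad) and "tvec" (3), from world to camera coordinates, as OpenCV has them. Camera axes: x right, y down, z forward; pixel columns grow to the right and rows downward; lengths in mm; the calibration is good to about 2 mm. A picture is of the moment at which its call begins. camera_params takes no time and is no camera call.
- job.job_done(): hands the job in; it is judged then, once.
The state is a dict: "clock": time; "joints": joint angles; "dq": joint speeds; "joint_efforts": joint torques, N m; "ee_pos": TCP position; "tcp_rot": TCP orientation; "force": force on the tool from outside, world axes, zero at the start; "ft_torque": the same for the moment, N m; "finger_gap": finger opening in mm; "grip_force": force on a finger pad.
Only numpy, scipy, OpenCV 4.12 (cv2) and the standard library are available. Lean on these libraries where they do the work, as an engineer would, in place of code of your own. Each camera call takes 0.05 s, during which the arm holds its last target. There are 200 camera calls.

## Working session

There is one attempt and no reset: what is moved stays moved. The work goes in short steps, Python scripts to look and compute and a shell command to move; the robot and the scene stay as the last step left them, time stands still between calls to the robot, and variables do not carry over. Pictures are saved under pics/ and viewed, at most 10 in all, crops included, and the job is handed in when it is done.

```bash
mkdir -p pics; python3 - <<'E'
from station import robot, optics
import cv2
for n in("top","side"):
    cv2.imwrite(f"pics/{n}0.png",optics.grab_frame(n)); print(optics.camera_params(n))
s=robot.get_state(); print(s["clock"],s["ee_pos"],s["tcp_rot"],s["finger_gap"])
E
```

```text
{'fx': 353.0529842685205, 'fy': 353.0529842685205, 'cx': 254.34774231231438, 'cy': 195.095951153569, 'rvec': array([ 2.18479725, -2.13565496,  0.22027577]), 'tvec': array([-38.87404158, 559.62348651, 779.12824671])}
{'fx': 465.7737854041769, 'fy': 465.7737854041769, 'cx': 251.85464261009815, 'cy': 194.10578958831056, 'rvec': array([ 2.42557198, -0.32836335,  0.12775666]), 'tvec': array([-536.27310722,  160.26171947,  955.59515907])}
0.1 [ 132.23369729 -533.75830948  404.22328205] [[ 9.70667024e-01  2.40427758e-01 -1.48346650e-04]
 [ 2.40427784e-01 -9.70666503e-01  1.01069380e-03]
 [ 9.90037202e-05 -1.01671380e-03 -9.99999478e-01]] 85.69168379149961
```

View pics/top0.png

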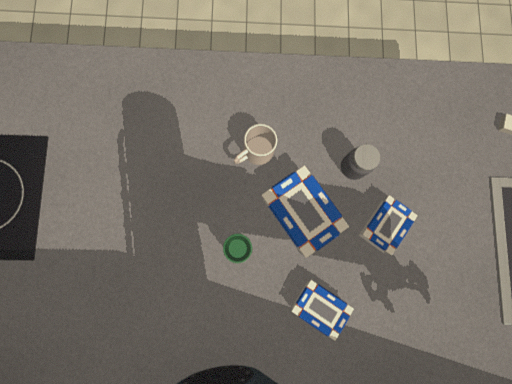

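View pics/side0.png

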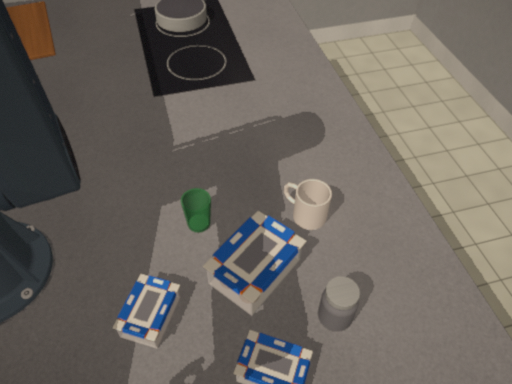

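The largest box is centred near top (306,211) and side (256,260). The mug is at top (261,145), the jar at (365,160) and the tumbler at (238,248). I'll enlarge the box.

```bash
python3 - <<'E'
import cv2,numpy as np
a=cv2.imread("pics/top0.png")[160:265,255:355];b=cv2.imread("pics/side0.png")[205:315,200:310]
a=cv2.resize(a,(400,420),interpolation=cv2.INTER_CUBIC);b=cv2.resize(b,(400,400),interpolation=cv2.INTER_CUBIC)
c=np.zeros((420,800,3),np.uint8);c[:,:400]=a;c[:400,400:]=b
cv2.imwrite("pics/crop.png",c)
E
```

```text
(no output)
```

View pics/crop.png

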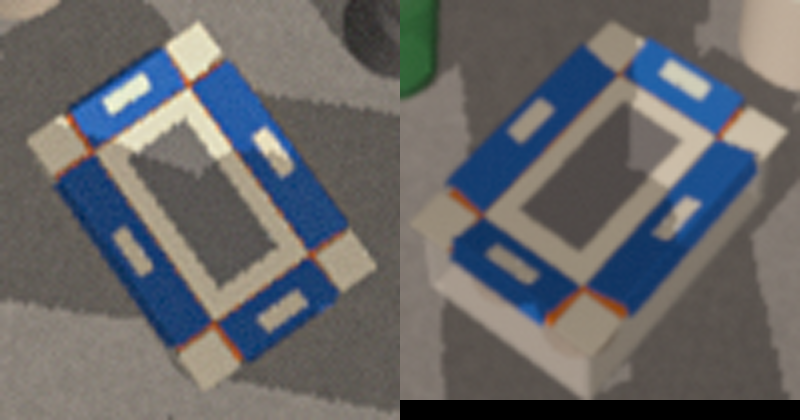

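The crop shows four marks: at top, A (127,93), B (273,151), C (283,311) and D (132,251), and the same four at side (685,80), (676,217), (513,264) and (531,121). I'll triangulate them.

```bash
cat >h.py <<'E'
import cv2,numpy as np
from station import robot,optics
def P(n):
    p=optics.camera_params(n);K=np.array([[p["fx"],0,p["cx"]],[0,p["fy"],p["cy"]],[0,0,1]])
    return K@np.c_[cv2.Rodrigues(p["rvec"])[0],p["tvec"]]
def tri(a,b):
    X=cv2.triangulatePoints(P("top"),P("side"),np.float64(a).T,np.float64(b).T);return (X[:3]/X[3]).T
def plane(n,px,z):
    M=P(n);H=np.c_[M[:,0],M[:,1],M[:,2]*z+M[:,3]];q=np.linalg.solve(H,np.r_[px,1]);return q[:2]/q[2]
E
python3 - <<'E'
from h import *
t=np.array([[127,93],[273,151],[283,311],[132,251]])/4+[255,160]-.4
s=(np.array([[685,80],[676,217],[513,264],[531,121]])-[400,0])/[400/110]*1+[200,205]-.4
X=tri(t,s);print(X.round(1))
m=X[:,:2].mean(0);print(m)
for i in range(4):print(plane("top",t[i],76).round(1),plane("side",s[i],76).round(1))
# white-corner outer points at z=70 (top crop)
c=np.array([[201,20],[376,266],[208,392],[26,142]])/4+[255,160]-.4
C=np.array([plane("top",q,70) for q in c]);print(C.round(1),C.mean(0),np.linalg.norm(C-np.roll(C,1,0),axis=1))
for n,q,z in(("mug",(261,135),85),("jar",(367,157),100),("tum",(238,248),85)):print(n,plane("top",q,z))
for i,j in((0,2),(1,3)):
    d=X[i]-X[j];print(np.degrees(np.arctan2(d[1],d[0])),np.linalg.norm(d))
E
```

```text
[[ 584.6  -96.8   75.4]
 [ 553.3 -180.    75.8]
 [ 464.2 -184.6   75.9]
 [ 495.3 -100.2   74.2]]
[ 524.34909456 -140.39000383]
[585.4 -96.8] [583.9 -97.3]
[ 554.4 -180. ] [ 552.6 -180.1]
[ 464.5 -184.6] [ 464.  -184.6]
[ 495.9 -100. ] [ 494.6 -101.4]
[[ 630.8 -140.4]
 [ 491.1 -239.5]
 [ 419.3 -143.5]
 [ 556.8  -40.3]] [ 524.46936054 -140.93586007] [124.45591064 171.25479638 119.88714406 171.94559291]
mug [693.21691751 -36.89465156]
jar [ 645.04268051 -275.56376545]
tum [437.22101339   8.84791509]
36.09176698613996 149.03213153814698
-53.96790267381486 98.61982249042694
```

```bash
cat >>h.py <<'E'
def goal(p,tipz,out=3):
    s=robot.get_state();M=dict(far=(77,0),left=(0,52),near=(-77,0),right=(0,-52))
    v=np.array(M[p],float);v+=out*v/np.linalg.norm(v);a=np.radians(36.1);c,n=np.cos(a),np.sin(a)
    g=np.array([524.4+c*v[0]-n*v[1],-140.6+n*v[0]+c*v[1],tipz+173])
    R=np.array(s["tcp_rot"]);W=np.c_[[c,n,0],[n,-c,0],[0,0,-1]]
    print(s["clock"],"F",np.round(s["force"],1),"gap",round(s["finger_gap"],1),"cm",(R.T@(g-s["ee_pos"])/10).round(2),"rot",cv2.Rodrigues(R.T@W)[0].ravel().round(3))
E
python3 -m jog '{"delta_pos":[[2.7,-1.75,0.7],[5.4,-3.5,1.4],[8.1,-5.25,2.1],[10.8,-7,2.8],[13.5,-8.75,3.5]],"angular":[[0,0,-0.077],[0,0,-0.154],[0,0,-0.231],[0,0,-0.308],[0,0,-0.385]],"gripper":[0,0,0,0,0]}' 40
python3 -c "from h import *;goal('near',100)"
```

```text
clock: 0.52
ee_pos: [242.9, -415.2, 369.2]
tcp_rot: [[0.807, 0.59, -0.0], [0.59, -0.807, 0.0], [0.0, -0.0, -1.0]]
force: [0.8, -0.9, 0.0]
finger_gap: 25.4
grip_force: 0.0
0.5167 F [ 0.8 -0.9  0. ] gap 25.4 cm [30.92 -5.56  9.62] rot [-0.    -0.     0.001]
```

```bash
python3 -m jog '{"delta_pos":[[3.5,-0.6,0.9],[7,-1.2,1.8],[10.5,-1.8,2.7],[14,-2.4,3.6],[17.5,-3,4.5]],"angular":[[0,0,0],[0,0,0],[0,0,0],[0,0,0],[0,0,0]],"gripper":[0,0,0,0,0]}' >/dev/null
python3 -m jog '{"delta_pos":[[3.5,-0.6,1],[7,-1.2,2],[10.4,-1.8,3],[13.4,-2.56,4],[13.4,-2.56,5.1]],"angular":[[0,0,0],[0,0,0],[0,0,0],[0,0,0],[0,0,0]],"gripper":[0,0,0,0,0]}' 
python3 -c "from h import *
goal('near',78);cv2.imwrite('pics/s1.png',optics.grab_frame('side')[150:360,120:360])"
```

```text
clock: 1.35
ee_pos: [462.0, -186.8, 273.2]
tcp_rot: [[0.807, 0.59, 0.001], [0.59, -0.807, 0.0], [0.001, 0.0, -1.0]]
force: [0.6, -0.3, -0.1]
finger_gap: -0.1
grip_force: 0.0
1.35 F [ 0.6 -0.3 -0.1] gap -0.1 cm [-0.24 -0.06  2.22] rot [ 0.    -0.001  0.001]
```

View pics/s1.png

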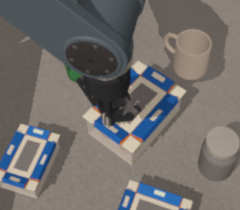

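The shut fingers stand over the near (-x) section, at crop (115,105), clear of everything else. Pressing down now.

```bash
python3 -m jog '{"delta_pos":[[-0.2,-0.05,1],[-0.24,-0.05,2],[-0.24,-0.05,2.3],[-0.24,-0.05,2.5],[-0.24,-0.05,2.7]],"angular":[[0,0,0],[0,0,0],[0,0,0],[0,0,0],[0,0,0]],"gripper":[0,0,0,0,0]}' 
python3 -m jog '{"delta_pos":[[0,0,0.1],[0,0,0.2],[0,0,0.3],[0,0,0.3],[0,0,0.3]],"angular":[[0,0,0],[0,0,0],[0,0,0],[0,0,0],[0,0,0]],"gripper":[0,0,0,0,0]}' 
python3 -c "from h import *
goal('near',70)"
```

```text
clock: 1.82
ee_pos: [456.9, -191.8, 246.5]
tcp_rot: [[0.81, 0.586, -0.0], [0.586, -0.81, 0.0], [-0.0, -0.0, -1.0]]
force: [-0.4, -0.7, -0.1]
finger_gap: -0.3
grip_force: 0.0
clock: 2.23
ee_pos: [457.5, -191.0, 243.7]
tcp_rot: [[0.809, 0.587, 0.0], [0.587, -0.809, -0.0], [0.0, 0.0, -1.0]]
force: [0.3, -0.0, 0.0]
finger_gap: -0.3
grip_force: 0.0
2.2333 F [ 0.3 -0.   0. ] gap -0.3 cm [ 0.38 -0.13  0.07] rot [ 0.    -0.    -0.002]
```

```bash
python3 -m jog '{"delta_pos":[[0,0,0.05],[0,0,0.1],[0,0,0.15],[0,0,0.2],[0,0,0.2]],"angular":[[0,0,0],[0,0,0],[0,0,0],[0,0,0],[0,0,0]],"gripper":[0,0,0,0,0]}' 
python3 -c "from h import *
goal('near',70)"
```

```text
clock: 2.65
ee_pos: [457.6, -191.0, 243.0]
tcp_rot: [[0.809, 0.588, 0.001], [0.588, -0.809, -0.0], [0.0, 0.001, -1.0]]
force: [-6.4, 1.7, 20.3]
finger_gap: -0.1
grip_force: 10.1
2.65 F [-6.4  1.7 20.3] gap -0.1 cm [ 0.37 -0.14  0.  ] rot [ 0.001 -0.    -0.002]
```

20 N at tip z 70 means the near section is flat. Lifting off and moving on to the right (-y) section.

```bash
python3 -m jog '{"delta_pos":[[0,0,-1],[0.5,0.5,-2.5],[3.5,2.5,-2.5],[6.5,4.5,-2.5],[8.37,5.36,-2.5]],"angular":[[0,0,0],[0,0,0],[0,0,0],[0,0,0],[0,0,0]],"gripper":[0,0,0,0,0]}' >/dev/null
python3 -m jog '{"delta_pos":[[0,0,0],[0,0,0.3],[0,0,0.6],[0,0,0.6],[0,0,0.6]],"angular":[[0,0,0],[0,0,0],[0,0,0],[0,0,0],[0,0,0]],"gripper":[0,0,0,0,0]}'  >/dev/null
python3 -c "from h import *
goal('right',70);cv2.imwrite('pics/s2.png',cv2.resize(optics.grab_frame('side')[200:320,180:320],None,fx=4,fy=4))"
```

```text
3.4833 F [-0.   0.2  0.1] gap 0.1 cm [0.09 0.03 1.75] rot [-0.001  0.001 -0.003]
```

View pics/s2.png

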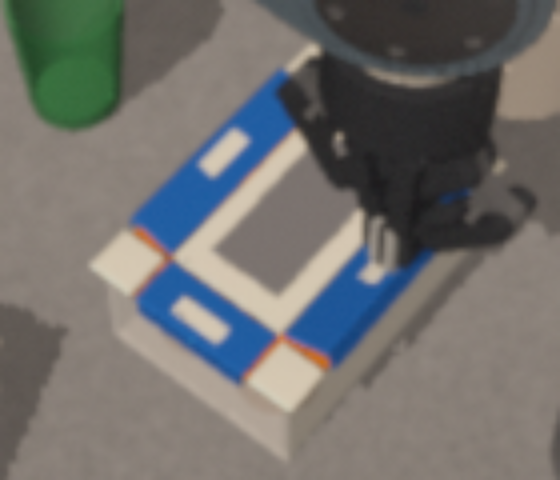

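The near section, at picture (200,320), lies flat with no orange showing. The fingers are over the right mark at (385,250). Pressing.

```bash
python3 -m jog '{"delta_pos":[[0.09,0.03,0.8],[0.09,0.03,1.2],[0.09,0.03,1.4],[0.09,0.03,1.6],[0.09,0.03,1.75]],"angular":[[0,0,0],[0,0,0],[0,0,0],[0,0,0],[0,0,0]],"gripper":[0,0,0,0,0]}' |grep force
python3 -m jog '{"delta_pos":[[0,0,0.03],[0,0,0.06],[0,0,0.06],[0,0,0.06],[0,0,0.06]],"angular":[[0,0,0],[0,0,0],[0,0,0],[0,0,0],[0,0,0]],"gripper":[0,0,0,0,0]}' 
python3 -c "from h import *
goal('right',70)"
```

```text
force: [-7.0, 1.2, 20.1]
grip_force: 9.8
clock: 4.37
ee_pos: [557.4, -184.8, 243.2]
tcp_rot: [[0.809, 0.587, -0.001], [0.587, -0.809, 0.0], [-0.0, -0.001, -1.0]]
force: [-5.2, 1.5, 12.3]
finger_gap: -0.1
grip_force: 6.0
4.3667 F [-5.2  1.5 12.3] gap -0.1 cm [-0.06 -0.02  0.02] rot [-0.001  0.    -0.002]
```

```bash
python3 -m jog '{"delta_pos":[[0,0,-1],[0.5,-0.5,-2.5],[3.5,-2.5,-2.5],[6.5,-4.5,-2.5],[7.9,-5.5,-2.5]],"angular":[[0,0,0],[0,0,0],[0,0,0],[0,0,0],[0,0,0]],"gripper":[0,0,0,0,0]}' >/dev/null
python3 -m jog '{"delta_pos":[[0,0,0],[0,0,0.3],[0,0,0.6],[0,0,0.6],[0,0,0.6]],"angular":[[0,0,0],[0,0,0],[0,0,0],[0,0,0],[0,0,0]],"gripper":[0,0,0,0,0]}'  >/dev/null
python3 -c "from h import *
goal('far',70);cv2.imwrite('pics/s3.png',cv2.resize(optics.grab_frame('side')[180:330,180:330],None,fx=3,fy=3))"
```

```text
5.2 F [-0.   0.2  0.8] gap -0.2 cm [ 0.1  -0.11  1.83] rot [-0.001  0.001 -0.004]
```

View pics/s3.png

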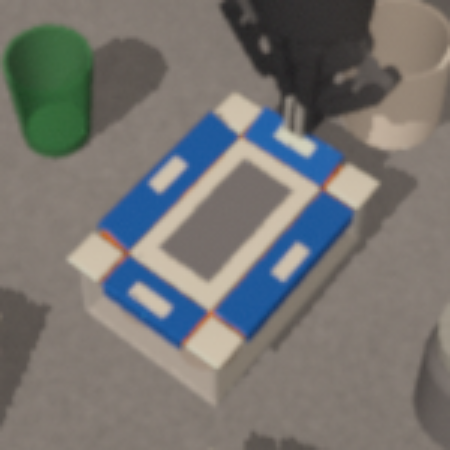

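Near and right now lie flat. The fingers are over the far mark at (297,135), clear of the mug.

```bash
python3 -m jog '{"delta_pos":[[0.08,-0.1,0.8],[0.08,-0.1,1.2],[0.08,-0.1,1.4],[0.08,-0.1,1.65],[0.08,-0.1,1.85]],"angular":[[0,0,0],[0,0,0],[0,0,0],[0,0,0],[0,0,0]],"gripper":[0,0,0,0,0]}' |grep force
python3 -m jog '{"delta_pos":[[0,0,0.03],[0,0,0.06],[0,0,0.06],[0,0,0.06],[0,0,0.06]],"angular":[[0,0,0],[0,0,0],[0,0,0],[0,0,0],[0,0,0]],"gripper":[0,0,0,0,0]}' |grep force
python3 -c "from h import *
goal('far',70)"
```

```text
force: [-7.7, 0.9, 25.4]
grip_force: 12.7
force: [-4.6, 1.6, 12.1]
grip_force: 6.5
6.0833 F [-4.6  1.6 12.1] gap -0.2 cm [-0.05  0.05  0.02] rot [-0.     0.    -0.002]
```

```bash
python3 -m jog '{"delta_pos":[[0,0,-1],[-0.5,-0.5,-2.5],[-3.5,-2.5,-2.5],[-6.5,-4.5,-2.5],[-8,-5.45,-2.5]],"angular":[[0,0,0],[0,0,0],[0,0,0],[0,0,0],[0,0,0]],"gripper":[0,0,0,0,0]}' >/dev/null
python3 -m jog '{"delta_pos":[[0,0,0],[0,0,0.3],[0,0,0.6],[0,0,0.6],[0,0,0.6]],"angular":[[0,0,0],[0,0,0],[0,0,0],[0,0,0],[0,0,0]],"gripper":[0,0,0,0,0]}'  >/dev/null
python3 -c "from h import *
goal('left',70);cv2.imwrite('pics/s4.png',cv2.resize(optics.grab_frame('side')[180:330,180:330],None,fx=3,fy=3))"
```

```text
6.9167 F [0.1 1.  0.2] gap 0.1 cm [-0.13 -0.02  1.81] rot [-0.     0.    -0.002]
```

View pics/s4.png

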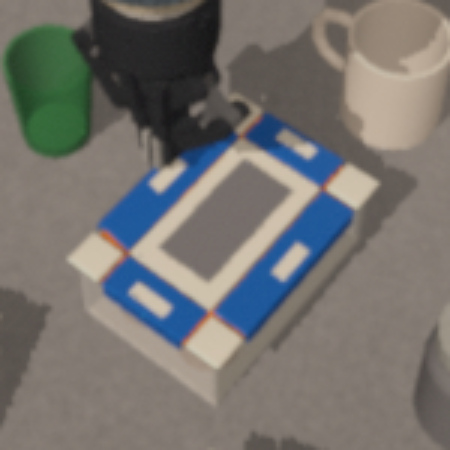

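The far section lies flat at (295,143). The fingers are over the left mark at (165,165), with about 25 mm to spare to the tumbler. Pressing.

```bash
python3 -m jog '{"delta_pos":[[-0.1,-0.02,0.8],[-0.1,-0.02,1.2],[-0.1,-0.02,1.4],[-0.1,-0.02,1.65],[-0.1,-0.02,1.85]],"angular":[[0,0,0],[0,0,0],[0,0,0],[0,0,0],[0,0,0]],"gripper":[0,0,0,0,0]}' |grep force
python3 -m jog '{"delta_pos":[[0,0,0.03],[0,0,0.06],[0,0,0.06],[0,0,0.06],[0,0,0.06]],"angular":[[0,0,0],[0,0,0],[0,0,0],[0,0,0],[0,0,0]],"gripper":[0,0,0,0,0]}' |grep force
python3 -c "from h import *
goal('left',70)"
python3 -m jog '{"delta_pos":[[0,0,-2],[0,0,-5],[0,0,-8],[0,0,-11],[0,0,-14]],"angular":[[0,0,0],[0,0,0],[0,0,0],[0,0,0],[0,0,0]],"gripper":[0,0,0,0,0]}' >/dev/null
python3 -m jog '{"delta_pos":[[-3,0,-2],[-6,0,-4],[-9,0,-4],[-12,0,-4],[-12,0,-4]],"angular":[[0,0,0],[0,0,0],[0,0,0],[0,0,0],[0,0,0]],"gripper":[0,0,0,0,0]}' | grep -A2 ee_pos
python3 -c "from h import *
a=optics.grab_frame('side')[190:330,180:330];b=optics.grab_frame('top')[150:270,250:360]
cv2.imwrite('pics/s5.png',cv2.hconcat([cv2.resize(a,(400,400)),cv2.resize(b,(400,400))]))"
```

```text
force: [-8.5, 2.6, 34.7]
grip_force: 17.3
force: [-5.6, 1.4, 16.7]
grip_force: 8.1
7.8 F [-5.6  1.4 16.7] gap -0.1 cm [0.02 0.04 0.01] rot [ 0.     0.    -0.002]
ee_pos: [391.7, -168.1, 422.5]
tcp_rot: [[0.81, 0.586, -0.001], [0.586, -0.81, -0.001], [-0.001, 0.0, -1.0]]
force: [0.9, 0.6, 0.8]
```

View pics/s5.png

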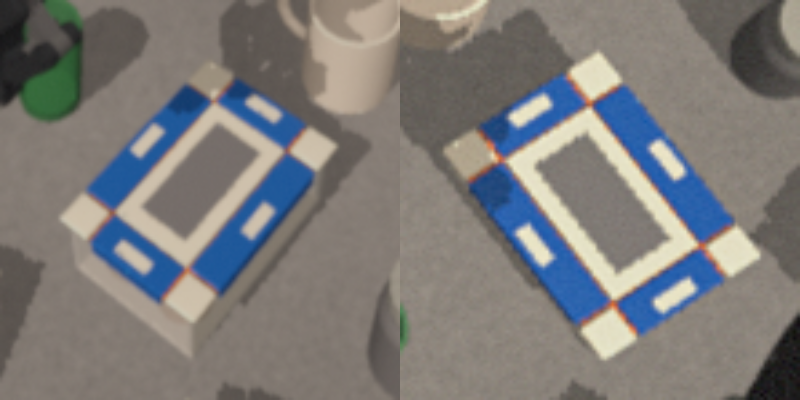

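All four sections lie flat and uniform in both views, marks at side (262,108), (257,220), (133,257) and (147,140). The box is in place and the arm is clear.

```bash
python3 -c "from station import job;print(job.job_done())"
```

```text
the job is handed in; nothing more can be done
None
```

I pressed all four rim sections shut and they lie flat in the final pictures; the box stayed in place, the arm never came into contact with the mug, jar or glass, and the job is handed in (no verdict was returned).

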